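# Load a bobbin and show its carrier to the camera

### The job

Take the large bobbin from the tray and press it flush into the round recess of the carrier standing in its nest. Then lift the carrier out with the bobbin in it and hold it in the air in front of the upward-looking inspection camera: the bobbin's centre on the lens axis, 100 mm from the lens, and the carrier's underside squarely facing the lens. Finish while still holding it there; do not bump the camera, and leave the small bobbin and the thread spools where they are.

Things in the scene. Friction and masses are not known exactly. Their poses are not given: they have to be found in the camera images.
- bobbin_center (a point): Large sewing bobbin: loose steel-flanged disc wound with dark brown thread, 34 mm diameter, 16 mm high, about 35 g, lying flat on the floor of the tray. The point is its centre, half-way up; its z axis is the bobbin's axis (up at the start). Either flat face may be up.
- small_bobbin_center (a point): Small bobbin of the same look, 20 mm diameter, 11 mm high, lying flat in the same tray 70 to 120 mm from the large one (centre to centre); not to be moved. The point is its centre, half-way up.
- tray: Fixed grey plastic tray, 150 mm (x) by 190 mm (y) outside, walls 4 mm thick and 12 mm high. Origin at the centre of its underside; the inner floor is 4 mm above the table.
- carrier_tab (a point): Loose white plastic carrier, about 160 g: a flat block 124 mm long (x), 50 mm wide (y), 20 mm high (z), with an upright grip tab on it. The point is the centre of the tab, half-way up; the tab is 26 mm (x) by 16 mm (y) and rises 40 mm above the block's top, so it spans 20 mm above and below this point. The block's underside lies 40 mm below this point. The carrier's x axis points from the tab along the block to the recess, z is up out of the recess.
- carrier_recess (a point): Centre of the mouth of the carrier's recess, on the block's top face, same axes as the carrier: 74 mm along +x and 20 mm below carrier_tab. The round recess is 37 mm in diameter and 16 mm deep, so that the large bobbin drops in loosely and, fully home, its upper face is level with the block's top (its centre 8 mm below this point). Its floor is 4 mm thick with a 18 mm round window through which the camera sees the bobbin from below.
- nest: Fixed aluminium loading nest, plate 152 mm (x) by 76 mm (y), 6 mm thick, with low fences 6 mm high round the carrier's foot (about 2.5 mm clearance all round); open above, nothing clamps the carrier. Origin at the centre of its underside on the table.
- lens (a point): Centre of the front glass of the inspection camera, a black barrel 38 mm across on a swivel between two cheeks on a 100 mm by 90 mm base that stands on the table; the lens is about 107 mm above the table. Its z axis points out of the glass, the way the camera looks: upward, leaning 0.2 to 0.5 rad from vertical, roughly towards the robot. The swivel is stiff and is not to be moved.
- spool_tall_center (a point): Thread spool standing on the table, 36 mm diameter, 70 mm high; not to be moved. The point is its centre.
- spool_short_center (a point): Thread spool standing on the table, 40 mm diameter, 45 mm high; not to be moved. The point is its centre.
There are look-alikes about, which are no part of the job. There is more than one size of the part that bears lens; the job needs the larger. There is more than one size of the part that bears carrier_tab; the job needs the smaller.

How it is judged:
On the way, in this order (a step that is already met when the one before it is completed fails the run):
1. the large bobbin sits flush in the carrier's recess, with the carrier still in its nest (horizontal distance between bobbin_center and carrier_recess below 0.003 m and z of bobbin_center in the frame of carrier_recess below -0.0065 m and angle between the z axis of bobbin_center and the z axis of carrier_recess, either way round below 0.06 rad and z of carrier_recess in the frame of nest below 0.029 m and distance of carrier_recess from where it was at the start of the episode below 0.015 m), for 0.2 s.
2. the carrier is lifted clear of the nest with the bobbin in it (height (world z) of carrier_recess above 0.08 m and z of bobbin_center in the frame of carrier_recess below -0.005 m and distance between bobbin_center and carrier_recess below 0.012 m), for 0.1 s.
At the end, for the whole second after the job is handed in: Fingers hold the carrier still in the air; bobbin within 2 mm of flush in its recess, its centre within 10 mm of the lens axis (lens x and y) and 100 +-12 mm from the lens; the carrier's underside square to the lens within 0.15 rad, any turn about the lens axis; nothing else carries it (x of bobbin_center in the frame of lens between -0.01 and 0.01 m and y of bobbin_center in the frame of lens between -0.01 and 0.01 m and z of bobbin_center in the frame of lens between 0.088 and 0.112 m and angle between the z axis of carrier_recess and the z axis of lens, either way round below 0.15 rad and z of bobbin_center in the frame of carrier_recess below -0.006 m and distance between bobbin_center and carrier_recess below 0.011 m and angle between the z axis of bobbin_center and the z axis of carrier_recess, either way round below 0.1 rad and height (world z) of carrier_recess above 0.15 m and linear speed of carrier below 0.02 m/s and contact force between the fingers and carrier above 1 N and contact force between carrier and camera below 0.1 N); the arm keeps its last pose, push and grip.
It fails at once if the camera is bumped (contact force between camera and anything else above 3 N).
It fails at once if the small bobbin is moved more than 20 mm (distance of small_bobbin_center from where it was at the start of the episode above 0.02 m).
It fails at once if a thread spool is moved more than 20 mm (distance of any of spool_tall_center, spool_short_center from where it was at the start of the episode above 0.02 m).
It also fails if it takes over 64 s, if anything falls off the work surface, if the arm or the gripper's body presses on something with over 40 N, if the wrist force passes 120 N, or if a joint passes its speed limit or range.

### The arm

A 6-joint arm with a two-finger parallel gripper is mounted at the origin on the work surface. World frame = base frame: x ahead of the robot, y to its left, z up, the work surface at z = 0. Lengths are in m, angles in rad, forces in N, time in s.
With the tool pointing down it reaches from about 0.25 to 0.725 m from the base axis. Payload 4 kg.
Tool frame: the origin (TCP) lies midway between the tips of the shut fingers; the grasp point (between the pads) lies bot.pinch_z behind it (bot.pinch_z is the distance from the TCP to the grasp point, in m); z points along the fingers, y is the direction in which the jaws open and shut (so a half turn about z gives the same grasp; the last joint's range is limited). The gripper opens to 85 mm and grips with 20 to 120 N. Pads are 22 mm wide; open, the fingers measure 114 mm over their backs; the gripper's body (76 mm by 85 mm) begins 54 mm behind the grasp point. The pads swing forward as they close: fully open they stand 13 mm farther back than shut.
Start: joints at [1.216, 0.241, 0.005, 1.335, 0, 1.571], TCP at [0.174, 0.469, 0.231] pointing down, gripper open.
Joint ranges: [-2.72, 2.72], [-1.05, 1.87], [-1.09, 1.28], [-1.99, 2.15], [-1.42, 1.44], [-3.14, 3.14]. Speed limits (rad/s): [2.79, 2.79, 3.14, 3.14, 3.14, 3.14].

### API

Orientations are given as a unit quaternion [x, y, z, w].
In Python, from workcell import bot gives the robot as it stands. The module is installed in compiled form; this text tells all that it offers.
- The arm moves only by the tool move_arm, never from a script. Its argument "series" is a list that holds one entry, the list of rows, each a list of 7 numbers: the shift along the world's x, y, z in cm, then the turn, a rotation vector about the world's x, y, z in degrees, then the opening, from 0 (shut) to 1 (fully open). A call has exactly 5 rows; each row shifts and turns the pose as measured when the row begins; what a row does not reach is not made up. A row lasts 1/10 s, in which the tool goes at most 50 mm and 8.59 degrees, less where a joint would pass 70% of its speed; a pose out of reach is approached as far as the arm can. A call with a gripper value outside its range is refused whole. The fingers move at their own pace and stop on an object; the grip force is fixed at half the most. Time passes only in rows, so rows that do not move let the fingers close, or fill a call up. It gives the time, the measured TCP pose, the force and the opening at its end, in the units of the state.
- bot.get_obs(): the state, without advancing time (a new reading comes with each control period).
- bot.camera(name): name is "side" or "top" or "wrist"; returns (picture, depth): 400x640x3 uint8, red, green, blue; 400x640 float32, m along the optical axis (not along the pixel's ray), 0 where there is no reading.
- bot.camera_info(name): a dict with "vfov" (degrees; the focal length in pixels is half the picture's height over the tangent of half this angle, whatever the lens; pixels are square), "cx", "cy" (the principal point, pixels), "cam_to_world" (4x4, takes a point from camera to world coordinates); the wrist camera has in their place "tool_from_camera" (4x4, takes a point from camera to tool coordinates, whose origin is the TCP and whose axes are the flange's). Camera axes: x right, y down, z forward; pixel columns grow to the right and rows downward; lengths in m; the calibration is good to about 2 mm. A picture is of the moment at which its call begins: read the wrist's pose just before it. camera_info takes no time and is no camera call.
- bot.job_done(): hands the job in, once; it reports no verdict.
Trained networks look in the newest picture that a camera, given by its name, has taken for a name from the list of things; names that differ only in an ending like _2 or _b are one class to them, and where a whole thing is asked for, a point or a joint stands for the part that bears it (a point fixed in the world has none). Each returns a list of dicts, best first, with "confidence" (0 to 1); they miss things now and then, are a little off and sometimes report something else, mostly with a low value. They report only what shows in the picture. A call takes as long as a camera call. They do not tell look-alikes from the thing itself.
- bot.find_in(camera, target): "at" ([x, y, z] in m, in world coordinates, good to about 4 mm: the middle of the surface that is visible of it).
The state is a dict: "clock": time; "joint_pos": joint angles; "joint_vel": joint speeds; "tau": joint torques, N m; "eef_pos": TCP position; "tool_rot": TCP orientation; "ft_force": force on the tool from outside, world axes, zero at the start; "ft_torque": the same for the moment, N m; "grip_width": finger opening in m.
Only numpy, scipy, OpenCV 4.12 (cv2) and the standard library are available. Lean on these libraries where they do the work, as an engineer would, in place of code of your own. Each camera call takes 0.05 s, during which the arm holds its last target.

## Working session

There is one attempt and no reset: what is moved stays moved. The work goes in short steps, Python scripts to look and compute and a tool call to move; the robot and the scene stay as the last step left them, time stands still between calls to the robot, and variables do not carry over. Pictures are saved under pics/ and viewed, and the job is handed in when it is done.

Besides the shell and the picture viewer there is one more tool, called after "Request:" as name([rows], argument=value, ...), one row to a line, values as JSON. move_arm: Moves the arm, as the interface text tells. Its arguments: {"type":"object","properties":{"series":{"type":"array","items":{"type":"array","items":{"type":"array","items":{"type":"number"}}}}},"required":["series"]}

```bash
mkdir -p pics
cat > h.py <<'E'
import numpy as np, cv2
from workcell import bot
from scipy.spatial.transform import Rotation as R
def shot(name,fn):
    o=bot.get_obs(); p,d=bot.camera(name); cv2.imwrite('pics/'+fn+'.png',p[:,:,::-1]); np.savez('pics/'+fn+'.npz',p=p,d=d,pos=o['eef_pos'],rot=o['tool_rot']); return p,d,o
def T(name,o):
    i=bot.camera_info(name)
    if name!='wrist': return i,np.array(i['cam_to_world'])
    M=np.eye(4);M[:3,:3]=R.from_quat(o['tool_rot']).as_matrix();M[:3,3]=o['eef_pos']
    return i,M@np.array(i['tool_from_camera'])
def cloud(name,d,o):
    i,M=T(name,o); f=200/np.tan(np.radians(i['vfov'])/2)
    v,u=np.mgrid[0:400,0:640]
    P=np.stack([(u-i['cx'])/f*d,(v-i['cy'])/f*d,d],-1)
    W=P@M[:3,:3].T+M[:3,3]; W[d<=0]=np.nan
    return W
def load(name,fn):
    z=np.load('pics/'+fn+'.npz'); o=dict(eef_pos=z['pos'],tool_rot=z['rot']); return z['p'],z['d'],cloud(name,z['d'],o)
E
python3 - <<'E'
from h import *
print(bot.get_obs(),bot.pinch_z)
for c in ['top','side']:
    shot(c,c+'0'); i=bot.camera_info(c); print(i)
    for t in ['bobbin_center','small_bobbin_center','tray','carrier_tab','carrier_recess','nest','lens','spool_tall_center','spool_short_center']:
        print(c,t,[(np.round(r['at'],3).tolist(),round(r['confidence'],2)) for r in bot.find_in(c,t)])
E
```

```text
{'clock': 0.0, 'joint_pos': array([ 1.21601981e+00,  2.41418994e-01,  3.71671588e-03,  1.33518910e+00,
       -6.14265187e-06,  1.57080933e+00]), 'joint_vel': array([-0.00148724, -0.00061792,  0.00032892, -0.00018975,  0.00163429,
       -0.00032846]), 'tau': array([ 3.98762113e-04, -3.72317398e+01,  2.52407634e+01,  1.69390684e-02,
       -1.53309757e-04,  2.02185447e-06]), 'eef_pos': array([0.17347269, 0.468269  , 0.23040708]), 'tool_rot': array([ 1.76465719e-01,  9.84306229e-01, -1.03163226e-03, -1.81816169e-04]), 'ft_force': array([-0.44907508, -0.4828752 ,  0.09625207]), 'ft_torque': array([ 0.02060561, -0.03779483, -0.00280285]), 'grip_width': 0.08531771918417387} 0.0187
{'vfov': 55.26010562308955, 'cx': 316.91794899475, 'cy': 201.61428350784118, 'cam_to_world': array([[ 0.01338578, -0.99013061,  0.13950696,  0.44412687],
       [-0.99987431, -0.01206893,  0.01028111, -0.04900556],
       [-0.00849594, -0.13962704, -0.99016772,  0.89401114],
       [ 0.        ,  0.        ,  0.        ,  1.        ]])}
top bobbin_center [([0.537, 0.193, 0.021], 0.72)]
top small_bobbin_center [
[... 781 characters left out ...]
  0.        ,  0.        ,  1.        ]])}
side bobbin_center [([0.494, 0.02, 0.022], 0.6), ([0.539, 0.208, 0.02], 0.48)]
side small_bobbin_center [([0.532, 0.271, 0.014], 0.59)]
side tray [([0.529, 0.254, 0.003], 0.56), ([0.53, 0.272, 0.018], 0.4)]
side carrier_tab [([0.299, -0.128, 0.027], 0.8), ([0.494, 0.019, 0.024], 0.69), ([0.767, 0.106, 0.048], 0.31)]
side carrier_recess [([0.489, 0.024, 0.029], 0.82), ([0.299, -0.129, 0.023], 0.78), ([0.531, 0.253, 0.002], 0.54)]
side nest [([0.5, 0.046, 0.01], 0.61)]
side lens [([0.566, -0.248, 0.087], 0.7), ([0.556, -0.382, 0.055], 0.47)]
side spool_tall_center [([0.766, 0.108, 0.048], 0.68)]
side spool_short_center [([0.726, -0.044, 0.037], 0.75)]
```

View pics/top0.png

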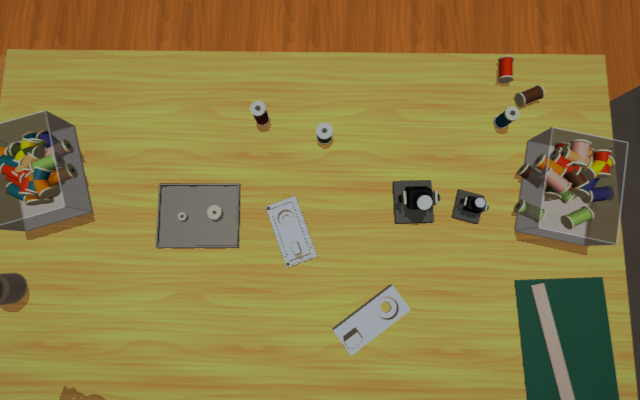

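View pics/side0.png

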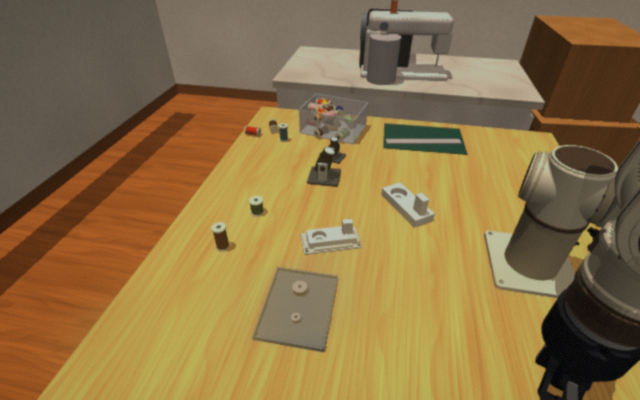

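Top view: large bobbin at px (214,212), small at (182,216), nested (smaller) carrier around (291,231) with its recess at (286,216) and tab at (296,250); larger camera at (413,202). Next I measure them from depth.

```bash
python3 - <<'E'
from h import *
for c,(boxes) in {'top':dict(car=(260,190,325,275),bob=(200,200,228,224),cam=(385,170,445,230),sm=(174,208,190,224))}.items():
    p,d,W=load(c,c+'0')
    for k,(a,b,e,f) in boxes.items():
        im=cv2.resize(p[b:f,a:e,::-1],None,fx=6,fy=6,interpolation=cv2.INTER_NEAREST); cv2.imwrite(f'pics/crop_{k}.png',im)
        print(k); w=W[b:f,a:e].reshape(-1,3); w=w[~np.isnan(w[:,0])]
        print(np.histogram(w[:,2],bins=np.arange(-.01,.13,.005)))
    def top(box,lo,hi):
        a,b,e,f=box; w=W[b:f,a:e].reshape(-1,3); w=w[(w[:,2]>lo)&(w[:,2]<hi)]
        print(len(w),w.mean(0).round(4),np.median(w,0).round(4),w.min(0).round(3),w.max(0).round(3), cv2.minAreaRect((w[:,:2]*1000).astype(np.float32)))
    top(boxes['bob'],.012,.03); top(boxes['sm'],.011,.03)
    top(boxes['car'],.058,.075); top(boxes['car'],.022,.031);top(boxes['cam'],.09,.13);top(boxes['cam'],.1,.13)
E
python3 -c "
import cv2,numpy as np
a=[cv2.imread(f'pics/crop_{k}.png') for k in ['car','cam']]
print([x.shape for x in a]);b=np.zeros((520,760,3),np.uint8)
b[:510,:390]=a[0];b[:360,400:760]=a[1];cv2.imwrite('pics/m.png',b)"
```

```text
car
(array([   0,  869, 2541,  495,  533,   58,   93,  796,   20,    0,    2,
          0,    2,    3,   13,   77,    0,    0,    0,    0,    0,    0,
          0,    0,    0,    0,    0,    0]), array([-0.01 , -0.005,  0.   ,  0.005,  0.01 ,  0.015,  0.02 ,  0.025,
        0.03 ,  0.035,  0.04 ,  0.045,  0.05 ,  0.055,  0.06 ,  0.065,
        0.07 ,  0.075,  0.08 ,  0.085,  0.09 ,  0.095,  0.1  ,  0.105,
        0.11 ,  0.115,  0.12 ,  0.125,  0.13 ]))
bob
(array([  0,   1, 234, 262,   4,  42, 123,   2,   0,   0,   0,   0,   0,
         0,   0,   0,   0,   0,   0,   0,   0,   0,   0,   0,   0,   0,
         0,   0]), array([-0.01 , -0.005,  0.   ,  0.005,  0.01 ,  0.015,  0.02 ,  0.025,
        0.03 ,  0.035,  0.04 ,  0.045,  0.05 ,  0.055,  0.06 ,  0.065,
        0.07 ,  0.075,  0.08 ,  0.085,  0.09 ,  0.095,  0.1  ,  0.105,
        0.11 ,  0.115,  0.12 ,  0.125,  0.13 ]))
cam
(array([   0,  534, 1300,   74,  802,   75,    3,    7,    2,    4,    7,
         17,   21,   30,   35,   72,   78,  130,   82,   15,   14,   31,
        101,  124,   26,    0,    0,    0]), array([-0.01 , -
[... 1183 characters left out ...]
87), (25.31401824951172, 15.716797828674316), 22.08668327331543)
903 [0.4968 0.0196 0.0269] [0.4939 0.0193 0.0269] [ 0.435 -0.024  0.022] [0.565 0.065 0.031] ((499.6614074707031, 20.868297576904297), (123.99581146240234, 50.06803512573242), 20.902307510375977)
296 [ 0.5596 -0.2607  0.1044] [ 0.5593 -0.2606  0.1051] [ 0.541 -0.28   0.09 ] [ 0.582 -0.244  0.112] ((560.177001953125, -261.5292053222656), (40.529640197753906, 35.465126037597656), 35.20611572265625)
251 [ 0.5594 -0.2617  0.1059] [ 0.5593 -0.2615  0.1059] [ 0.541 -0.28   0.1  ] [ 0.579 -0.244  0.112] ((558.9523315429688, -262.4819641113281), (36.96187210083008, 35.220733642578125), 22.130109786987305)
[(510, 390, 3), (360, 360, 3)]
```

View pics/m.png

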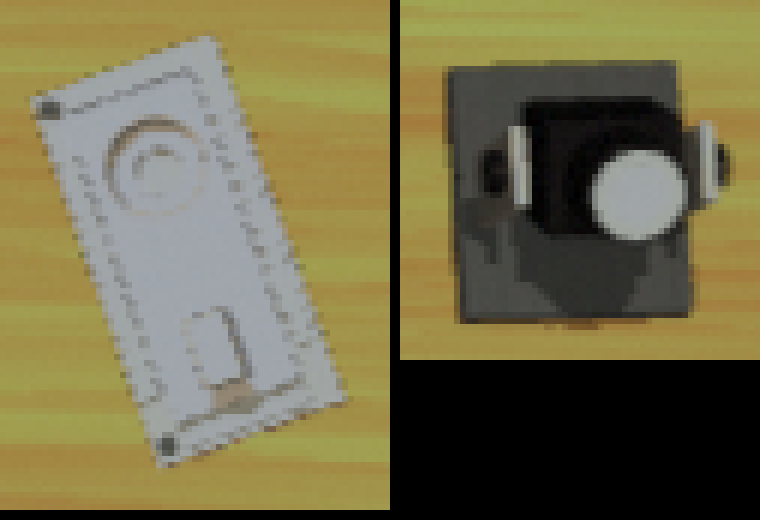

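Request:
move_arm([
  [[3.6,-2.7,0,0,0,-5],[3.6,-2.7,0,0,0,-5],[3.6,-2.7,0,0,0,-5],[3.6,-2.7,0,0,0,-5],[3.6,-2.7,0,0,0,-5]],
])

```text
invalid input
```

Run:
```python
from h import *
print(bot.camera_info('wrist'))
# lens disc fit
for c in ['top','side']:
    p,d,W=load(c,c+'0')
    D=np.linalg.norm(W-np.array([.56,-.262,.105]),axis=-1)
    m=(D<.03)&(p.min(-1)>110)
    print(c,m.sum(), np.argwhere(m).mean(0)[::-1] if m.any() else None)
    if m.sum()<10: continue
    w=W[m]
    for _ in range(3):
        c0=w.mean(0);n=np.linalg.svd(w-c0)[2][2];n*=np.sign(n[2]);r=(w-c0)@n; w=w[abs(r)<.003]
    print(c0.round(4),n.round(3),np.arccos(n[2]),r.std(),w.min(0),w.max(0),len(w))
```

```text
{'vfov': 66.83665241610147, 'cx': 320.7488442113422, 'cy': 198.79606361560124, 'tool_from_camera': array([[ 8.67395805e-04, -9.45209331e-01, -3.26463732e-01,
         8.41459732e-02],
       [ 9.99998933e-01,  4.36167205e-04,  1.39410759e-03,
        -1.88915759e-04],
       [-1.17533073e-03, -3.26464593e-01,  9.45208701e-01,
        -1.42918791e-01],
       [ 0.00000000e+00,  0.00000000e+00,  0.00000000e+00,
         1.00000000e+00]])}
top 179 [424.30726257 202.00558659]
[ 0.5571 -0.2642  0.1056] [-0.343 -0.016  0.939] 0.35053825019358803 0.001254540447793362 [ 0.5428735  -0.27998536  0.09872062] [ 0.57127828 -0.24906533  0.11214364] 176
side 46 [329.         150.06521739]
[ 0.5563 -0.2657  0.1045] [-0.331 -0.085  0.94 ] 0.348404089883826 0.0010411463655750556 [ 0.54345697 -0.28263172  0.09837322] [ 0.56978787 -0.24845034  0.10985862] 44
```

Request:
move_arm([
  [[3.6,-2.7,0,0,0,-5,0.6],[3.6,-2.7,0,0,0,-5,0.6],[3.6,-2.7,0,0,0,-5,0.6],[3.6,-2.7,0,0,0,-5,0.6],[3.6,-2.7,0,0,0,-5,0.6]],
])

```text
clock: 1.5
eef_pos: [0.3545, 0.3336, 0.2314]
tool_rot: [0.386, 0.922, 0.002, -0.0]
ft_force: [0.5, 0.7, 0.7]
grip_width: 0.0513
```

Request:
move_arm([
  [[3.6,-2.7,0,0,0,0,0.6],[3.6,-2.7,0,0,0,0,0.6],[3.6,-2.7,0,0,0,0,0.6],[2.0,-2.7,0,0,0,0,0.6],[0,0,0,0,0,0,0.6]],
])

```text
clock: 2.0
eef_pos: [0.4914, 0.2169, 0.2315]
tool_rot: [0.39, 0.921, 0.003, 0.001]
ft_force: [-0.5, 0.7, -0.1]
grip_width: 0.051
```

Run:
```python
from h import *
p,d,o=shot('wrist','w1'); print(o['eef_pos'],R.from_quat(o['tool_rot']).as_matrix().round(3).tolist(),o['grip_width'],o['joint_pos'].round(3))
print([(r['at'],r['confidence']) for r in bot.find_in('wrist','bobbin_center')])
W=cloud('wrist',d,o); np.set_printoptions(suppress=True,precision=4)
m=(np.linalg.norm(W[...,:2]-[.5405,.1978],axis=-1)<.03)&(W[...,2]>.013)&(W[...,2]<.03)
w=W[m];print(len(w),w.mean(0),w.min(0),w.max(0),cv2.minEnclosingCircle((w[:,:2]*1000).astype(np.float32)))
```

```text
[0.49143845 0.21688942 0.23147463] [[-0.695, 0.719, 0.004], [0.719, 0.695, 0.004], [-0.0, 0.006, -1.0]] 0.05098764084739656 [0.415 0.31  0.099 1.355 0.002 1.217]
[([0.535, 0.2002, 0.0188], 0.68)]
554 [0.5392 0.1977 0.0203] [0.5227 0.1806 0.0131] [0.5565 0.2142 0.0223] ((539.6451416015625, 197.37269592285156), 17.254554748535156)
```

View pics/w1.png

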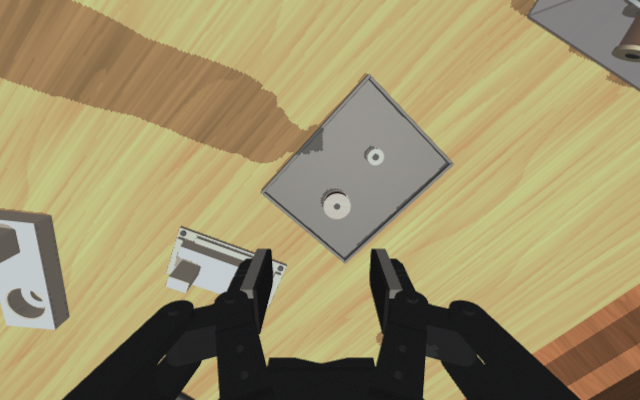

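Run:
```python
from h import *
np.set_printoptions(suppress=True,precision=4)
p,d,W=load('wrist','w1'); z=np.load('pics/w1.npz')
t=(W-z['pos'])@R.from_quat(z['rot']).as_matrix()
for s in (1,-1):
    m=(s*t[...,1]>.015)&(s*t[...,1]<.07)&(abs(t[...,0])<.03)&(t[...,2]>-.06)&(t[...,2]<.02)
    q=t[m]; print(len(q),q.min(0),q.max(0)); 
    for a in np.arange(-.03,.005,.003):
        k=q[(q[:,2]>a)&(q[:,2]<a+.003)]
        if len(k): print(round(a,3),len(k),k.min(0),k.max(0))
```

```text
5457 [-0.0122  0.023  -0.06  ] [ 0.0148  0.0583 -0.0028]
-0.03 156 [-0.0105  0.0251 -0.03  ] [ 0.0123  0.0391 -0.027 ]
-0.027 168 [-0.0106  0.0251 -0.027 ] [ 0.0119  0.0391 -0.024 ]
-0.024 138 [-0.0096  0.0252 -0.024 ] [ 0.0119  0.0393 -0.021 ]
-0.021 142 [-0.0103  0.0253 -0.021 ] [ 0.012   0.0391 -0.018 ]
-0.018 130 [-0.0103  0.0252 -0.018 ] [ 0.0119  0.0389 -0.015 ]
-0.015 120 [-0.0102  0.0252 -0.015 ] [ 0.0119  0.0386 -0.012 ]
-0.012 97 [-0.0107  0.0253 -0.012 ] [ 0.012   0.0371 -0.0092]
-0.009 69 [-0.0083  0.0252 -0.009 ] [ 0.0115  0.032  -0.006 ]
-0.006 29 [-0.0098  0.0254 -0.006 ] [ 0.0103  0.0322 -0.0035]
-0.003 2 [-0.0036  0.0256 -0.0029] [ 0.0059  0.0257 -0.0028]
5574 [-0.0127 -0.0591 -0.06  ] [ 0.0147 -0.0232 -0.0033]
-0.03 163 [-0.0113 -0.0394 -0.03  ] [ 0.012  -0.0255 -0.027 ]
-0.027 153 [-0.0109 -0.0394 -0.027 ] [ 0.0121 -0.0255 -0.024 ]
-0.024 140 [-0.0105 -0.0395 -0.024 ] [ 0.0118 -0.0255 -0.021 ]
-0.021 143 [-0.0108 -0.0394 -0.021 ] [ 0.012  -0.0255 -0.018 ]
-0.018 132 [-0.0102 -0.0392 -0.018 ] [ 0.0117 -0.0254 -0.015 ]
-0.015 117 [-0.0107 -0.039  -0.015 ] [ 0.0117 -0.0255 -0.0121]
-0.012 101 [-0.0109 -0.0377 -0.012 ] [ 0.0117 -0.0256 -0.0091]
-0.009 66 [-0.0095 -0.035  -0.009 ] [ 0.0115 -0.0256 -0.006 ]
-0.006 32 [-0.0103 -0.0268 -0.006 ] [ 0.0102 -0.0256 -0.0033]
```

Request:
move_arm([
  [[1.6,-0.65,-3.4,0,0,0,0.6],[1.6,-0.65,-3.8,0,0,0,0.6],[1.6,-0.65,-3.8,0,0,0,0.6],[0,0,-3.8,0,0,0,0.6],[0,0,-3.0,0,0,0,0.6]],
])

```text
clock: 2.6
eef_pos: [0.5394, 0.208, 0.0561]
tool_rot: [0.384, 0.923, 0.01, 0.006]
ft_force: [-0.2, -0.0, 0.3]
grip_width: 0.0509
```

Request:
move_arm([
  [[0,0,0,0,0,0,0.6],[0,0,0,0,0,0,0.6],[0,0,0,0,0,0,0.6],[0,0,0,0,0,0,0.6],[0,0,0,0,0,0,0.6]],
])

```text
clock: 3.1
eef_pos: [0.5361, 0.2122, 0.0573]
tool_rot: [0.38, 0.925, 0.01, 0.004]
ft_force: [-0.4, -0.1, 0.4]
grip_width: 0.0511
```

```bash
cat >> h.py <<'E'
def delta(pos,psi,axis=(0,0,1)):
    """shift cm / rotvec deg to get tool z = -axis and tool y at heading psi(deg) (projected)"""
    o=bot.get_obs(); z=-np.array(axis,float); z/=np.linalg.norm(z)
    y=np.array([np.cos(np.radians(psi)),np.sin(np.radians(psi)),0]); y-=z*(y@z); y/=np.linalg.norm(y)
    M=np.stack([np.cross(y,z),y,z],1); C=R.from_quat(o['tool_rot'])
    print('pos',o['eef_pos'].round(4),'shift cm',((np.array(pos)-o['eef_pos'])*100).round(2),'rot deg',np.degrees((R.from_matrix(M)*C.inv()).as_rotvec()).round(2),'w',round(o['grip_width'],4),'F',o['ft_force'].round(1),'t',o['clock'])
    print('rowtool y heading',np.degrees(np.arctan2(*C.as_matrix()[:2,1][::-1])).round(2))
E
python3 -c "
from h import *
delta([.5395,.1975,.03],45); print(bot.get_obs()['joint_vel'].round(3))"
```

```text
pos [0.5361 0.2122 0.0573] shift cm [ 0.34 -1.47 -2.73] rot deg [-0.82  0.89 -0.27] w 0.0511 F [-0.4 -0.1  0.4] t 3.1
rowtool y heading 45.27
[ 0.006 -0.02   0.02   0.006  0.001  0.002]
```

Request:
move_arm([
  [[0.3,-1.4,0,-0.8,0.9,0,0.6],[0,0,0,0,0,0,0.6],[0,0,0,0,0,0,0.6],[0,0,0,0,0,0,0.6],[0,0,0,0,0,0,0.6]],
])

```text
clock: 3.6
eef_pos: [0.5419, 0.197, 0.0606]
tool_rot: [0.381, 0.925, 0.001, 0.002]
ft_force: [-0.7, -0.4, -0.1]
grip_width: 0.0512
```

```bash
python3 -c "
from h import *
delta([.5395,.1975,.03],45); print(bot.get_obs()['joint_vel'].round(3))"
```

```text
pos [0.5419 0.197  0.0606] shift cm [-0.24  0.05 -3.06] rot deg [-0.07  0.24 -0.19] w 0.0512 F [-0.7 -0.4 -0.1] t 3.6
rowtool y heading 45.19
[-0.005  0.001 -0.001  0.002  0.002 -0.001]
```

Request:
move_arm([
  [[-0.24,0.05,-1.0,0,0.2,0,0.6],[0,0,-1.0,0,0,0,0.6],[0,0,-1.0,0,0,0,0.6],[0,0,0,0,0,0,0.6],[0,0,0,0,0,0,0.6]],
])

```text
clock: 4.1
eef_pos: [0.5376, 0.1973, 0.0263]
tool_rot: [0.381, 0.925, -0.0, -0.001]
ft_force: [0.3, 0.1, 0.4]
grip_width: 0.051
```

```bash
python3 -c "
from h import *
delta([.5395,.1975,.0085],45); shot('wrist','w2')"
```

```text
pos [0.5376 0.1973 0.0263] shift cm [ 0.19  0.02 -1.78] rot deg [-0.01 -0.16 -0.22] w 0.051 F [0.3 0.1 0.4] t 4.1
rowtool y heading 45.22
```

View pics/w2.png

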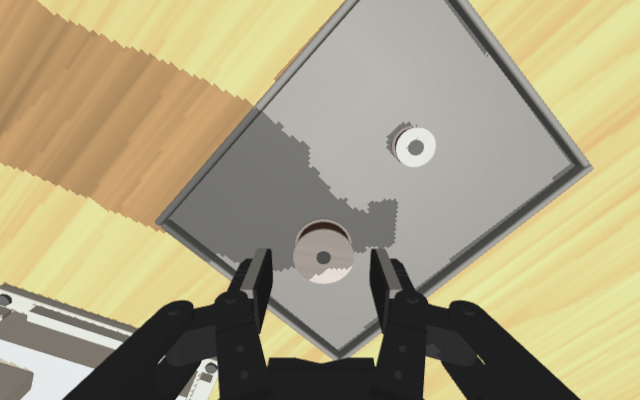

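Bobbin's top face is centred at px (323,257), between the pads. I check its centre along the other axis.

Run:
```python
from h import *
np.set_printoptions(suppress=True,precision=4)
p,d,W=load('wrist','w2')
m=(np.linalg.norm(W[...,:2]-[.5395,.1975],axis=-1)<.025)&(W[...,2]>.016)&(W[...,2]<.024)
v,u=np.mgrid[0:400,0:640]; m&=(u>285)&(u<360)
w=W[m];c,r=cv2.minEnclosingCircle((w[:,:2]*1000).astype(np.float32));print(len(w),w.mean(0),c,r)
```

```text
2636 [0.5389 0.1977 0.0203] (539.38818359375, 197.09080505371094) 17.411853790283203
```

Request:
move_arm([
  [[0.15,0,-0.9,0,0,0,0.6],[0,0,-0.7,0,0,0,0.6],[0,0,0,0,0,0,0.6],[0,0,0,0,0,0,0.6],[0,0,0,0,0,0,0.6]],
])

```text
clock: 4.65
eef_pos: [0.5395, 0.1974, 0.0091]
tool_rot: [0.381, 0.925, -0.0, -0.001]
ft_force: [0.6, 0.2, -0.3]
grip_width: 0.0513
```

```bash
python3 -c "
from h import *
delta([.5393,.1973,.0085],45)"
```

```text
pos [0.5395 0.1974 0.0091] shift cm [-0.02 -0.01 -0.06] rot deg [-0.02 -0.13 -0.22] w 0.0513 F [ 0.6  0.2 -0.3] t 4.65
rowtool y heading 45.22
```

Request:
move_arm([
  [[0,0,0,0,0,0,0.2],[0,0,0,0,0,0,0.2],[0,0,0,0,0,0,0.2],[0,0,0,0,0,0,0.2],[0,0,0.5,0,0,0,0.2]],
])

```text
clock: 5.15
eef_pos: [0.5397, 0.1975, 0.0149]
tool_rot: [0.381, 0.925, -0.0, -0.001]
ft_force: [0.9, -0.5, 0.2]
grip_width: 0.0315
```

Request:
move_arm([
  [[0,0,1.5,0,0,0,0.2],[0,0,2.0,0,0,0,0.2],[0,0,2.0,0,0,0,0.2],[0,0,2.0,0,0,0,0.2],[0,0,0,0,0,0,0.2]],
])

```text
clock: 5.65
eef_pos: [0.5389, 0.1972, 0.0931]
tool_rot: [0.381, 0.925, -0.0, -0.001]
ft_force: [0.6, 0.6, -0.4]
grip_width: 0.0312
```

```bash
python3 -c "
from h import *
delta([.529,.032,.1],45); shot('wrist','w3')"
```

```text
pos [0.5389 0.1972 0.0931] shift cm [ -0.99 -16.52   0.69] rot deg [-0.01 -0.16 -0.22] w 0.0312 F [ 0.6  0.6 -0.4] t 5.65
rowtool y heading 45.22
```

View pics/w3.png

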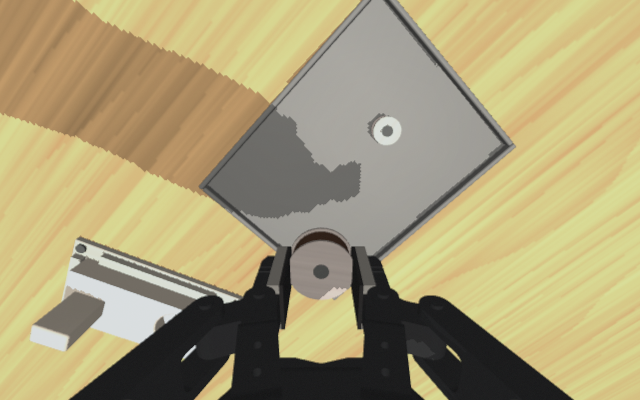

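Run:
```python
from h import *
np.set_printoptions(suppress=True,precision=4)
p,d,W=load('wrist','w3'); z=np.load('pics/w3.npz')
t=(W-z['pos'])@R.from_quat(z['rot']).as_matrix()
v,u=np.mgrid[0:400,0:640]
m=(np.hypot(u-321,v-268)<40)&(abs(t[...,1])<.0155)&(abs(t[...,0])<.03)&(t[...,2]<0.02)
q=t[m]; print(np.histogram(q[:,2]*1000,bins=np.arange(-20,20)))
k=q[(q[:,2]>-.014)&(q[:,2]<-.008)]
A=np.c_[k[:,:2],np.ones(len(k))]; print(np.linalg.lstsq(A,k[:,2],rcond=None)[0],k.min(0),k.max(0),k.mean(0))
```

```text
(array([   6,    5,    8,    9,   14,    5,    8,   15,  527, 1884,  644,
         23,    1,    4,   23,   46,   37,   35,   53,   39,   45,   40,
         45,  122,  118,   24,    2,    0,    0,    0,    0,    0,    0,
          0,    0,    0,    0,    0,    0]), array([-20, -19, -18, -17, -16, -15, -14, -13, -12, -11, -10,  -9,  -8,
        -7,  -6,  -5,  -4,  -3,  -2,  -1,   0,   1,   2,   3,   4,   5,
         6,   7,   8,   9,  10,  11,  12,  13,  14,  15,  16,  17,  18,
        19]))
[ 0.0053 -0.0067 -0.0105] [-0.0172 -0.0155 -0.014 ] [ 0.0173  0.0155 -0.0081] [ 0.0009  0.     -0.0105]
```

Request:
move_arm([
  [[0.6,-4.1,1.0,0,0,0,0.2],[0.6,-4.1,1.0,0,0,0,0.2],[0.6,-4.1,0.7,0,0,0,0.2],[0.6,-4.1,0,0,0,0,0.2],[0.6,-4.1,0,0,0,0,0.2]],
])

```text
clock: 6.2
eef_pos: [0.5644, -0.0087, 0.113]
tool_rot: [0.375, 0.927, -0.003, -0.006]
ft_force: [0.2, -0.4, -0.3]
grip_width: 0.0312
```

```bash
python3 -c "
from h import *
delta([.529,.032,.1],45); shot('wrist','w4')"
```

```text
pos [ 0.5644 -0.0087  0.113 ] shift cm [-3.54  4.07 -1.3 ] rot deg [ 0.02 -0.74 -0.98] w 0.0312 F [ 0.2 -0.4 -0.3] t 6.2
rowtool y heading 45.99
```

View pics/w4.png

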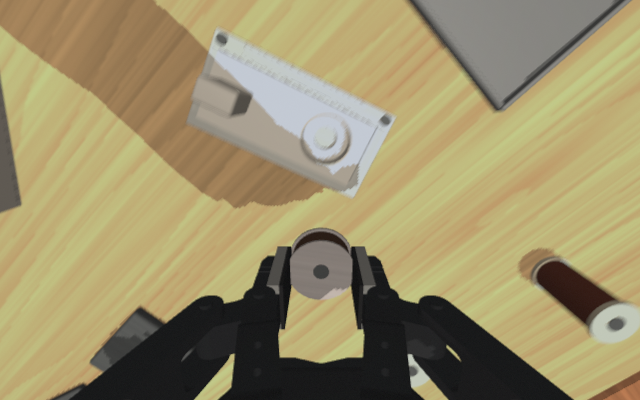

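```bash
cat > rec.py <<'E'
from h import *
import sys
np.set_printoptions(suppress=True,precision=4)
def rec(name,fn,g=(.529,.032)):
    p,d,W=load(name,fn); z=np.load(f'pics/{fn}.npz')
    i,M=T(name,dict(eef_pos=z['pos'],tool_rot=z['rot']))
    sel=(np.linalg.norm(W[...,:2]-g,axis=-1)<.06)&(W[...,2]>.021)&(W[...,2]<.032)
    zt=np.median(W[sel][:,2]); C=M[:3,3]
    ray=W-C; X=C+ray*((zt-C[2])/ray[...,2])[...,None]
    near=np.linalg.norm(X[...,:2]-g,axis=-1)<.0245
    hole=near&(W[...,2]<zt-.006)
    m=hole.astype(np.uint8); n,l,s,_=cv2.connectedComponentsWithStats(m); k=1+np.argmax(s[1:,4]); m=(l==k)
    cs,_=cv2.findContours(m.astype(np.uint8),cv2.RETR_EXTERNAL,cv2.CHAIN_APPROX_NONE); c=max(cs,key=len)[:,0]
    q=X[c[:,1],c[:,0],:2]
    from scipy.optimize import least_squares
    f=least_squares(lambda a:np.hypot(q[:,0]-a[0],q[:,1]-a[1])-a[2],[*g,.018],loss='soft_l1',f_scale=.001)
    print(fn,'top z',zt,'hole circle',f.x,'res',np.abs(f.fun).mean(),len(q), 'fix r', least_squares(lambda a:np.hypot(q[:,0]-a[0],q[:,1]-a[1])-.018,[*g],loss='soft_l1',f_scale=.001).x)
    b=W[sel]; print(cv2.minAreaRect((b[:,:2]*1000).astype(np.float32)))
    tab=(np.linalg.norm(W[...,:2]-[.460,.0057],axis=-1)<.03)&(W[...,2]>.061)&(W[...,2]<.071)
    b=W[tab]; print('tab',len(b),b.mean(0),cv2.minAreaRect((b[:,:2]*1000).astype(np.float32)))
E
python3 -c "
from rec import *
rec('top','top0');rec('wrist','w4')"
```

```text
top0 top z 0.02689322462156074 hole circle [0.5291 0.0318 0.0172] res 0.0005165904571760202 43 fix r [0.5291 0.0318]
((515.4711303710938, 26.898496627807617), (90.18253326416016, 50.04716873168945), 20.85489273071289)
tab 90 [0.4602 0.0057 0.0664] ((460.1466979980469, 5.722643852233887), (25.31401824951172, 15.716797828674316), 22.08668327331543)
w4 top z 0.026235914268174565 hole circle [0.5278 0.0316 0.0176] res 0.00017704144235226039 135 fix r [0.5278 0.0316]
((514.760009765625, 25.920162200927734), (89.03009796142578, 50.07325744628906), 20.971731185913086)
tab 1247 [0.4597 0.0054 0.0658] ((459.3584289550781, 4.763419151306152), (26.462804794311523, 16.151981353759766), 20.99669647216797)
```

Request:
move_arm([
  [[-1.2,1.35,-1.5,0,-0.7,-0.9,0.2],[-1.2,1.35,-1.7,0,0,0,0.2],[-1.2,1.35,-1.7,0,0,0,0.2],[0,0,-1.0,0,0,0,0.2],[0,0,0,0,0,0,0.2]],
])

```text
clock: 6.75
eef_pos: [0.5254, 0.0208, 0.0465]
tool_rot: [0.39, 0.921, -0.004, -0.002]
ft_force: [0.5, -0.3, -0.5]
grip_width: 0.0314
```

```bash
python3 -c "
from h import *
delta([.5278,.0316,.026],45)"
```

```text
pos [0.5254 0.0208 0.0465] shift cm [ 0.24  1.08 -2.05] rot deg [ 0.38 -0.35  0.94] w 0.0314 F [ 0.5 -0.3 -0.5] t 6.75
rowtool y heading 44.06
```

Request:
move_arm([
  [[0.24,1.05,0,0.4,-0.3,0.9,0.2],[0,0,0,0,0,0,0.2],[0,0,0,0,0,0,0.2],[0,0,0,0,0,0,0.2],[0,0,0,0,0,0,0.2]],
])

```text
clock: 7.25
eef_pos: [0.5315, 0.0316, 0.048]
tool_rot: [0.383, 0.924, 0.001, 0.002]
ft_force: [-0.1, 0.0, -0.8]
grip_width: 0.0313
```

```bash
python3 -c "
from h import *
delta([.5278,.0316,.026],45)"
```

```text
pos [0.5315 0.0316 0.048 ] shift cm [-0.37 -0.   -2.2 ] rot deg [-0.04  0.23 -0.  ] w 0.0313 F [-0.1  0.  -0.8] t 7.25
rowtool y heading 45.0
```

Request:
move_arm([
  [[-0.37,0,0,0,0.2,0,0.2],[0,0,0,0,0,0,0.2],[0,0,0,0,0,0,0.2],[0,0,-0.4,0,0,0,0.2],[0,0,0,0,0,0,0.2]],
])

```text
clock: 7.75
eef_pos: [0.5281, 0.0312, 0.0446]
tool_rot: [0.383, 0.924, 0.001, 0.001]
ft_force: [-0.8, -0.6, 0.3]
grip_width: 0.0312
```

```bash
python3 -c "
from h import *
delta([.5278,.0316,.026],45); shot('wrist','w5')"
```

```text
pos [0.5281 0.0312 0.0446] shift cm [-0.03  0.04 -1.86] rot deg [-0.04  0.11  0.04] w 0.0312 F [-0.8 -0.6  0.3] t 7.75
rowtool y heading 44.96
```

View pics/w5.png

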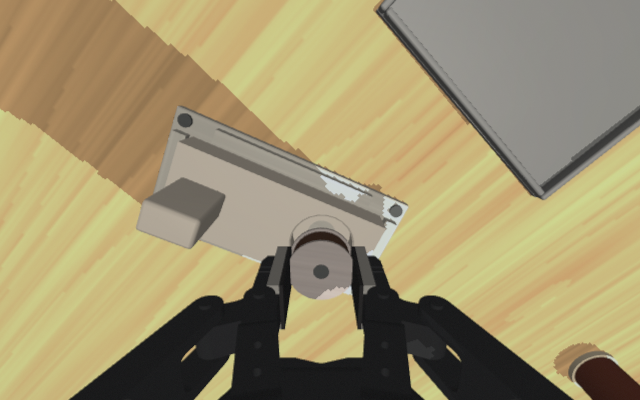

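Request:
move_arm([
  [[0,0.03,-0.6,0,0.1,0,0.2],[0,0,-0.5,0,0,0,0.2],[0,0,-0.4,0,0,0,0.2],[0,0,-0.2,0,0,0,0.2],[0,0,0,0,0,0,0.2]],
])

```text
clock: 8.3
eef_pos: [0.528, 0.0316, 0.0257]
tool_rot: [0.383, 0.924, 0.0, -0.0]
ft_force: [0.2, 0.8, 0.7]
grip_width: 0.0313
```

```bash
python3 -c "
from h import *
delta([.5278,.0316,.026],45)"
```

```text
pos [0.528  0.0316 0.0257] shift cm [-0.02  0.    0.03] rot deg [-0.04 -0.03  0.04] w 0.0313 F [0.2 0.8 0.7] t 8.3
rowtool y heading 44.96
```

Request:
move_arm([
  [[0,0,0,0,0,0,0.55],[0,0,0,0,0,0,0.55],[0,0,0,0,0,0,0.55],[0,0,1.5,0,0,0,0.55],[0,0,2.5,0,0,0,0.3]],
])

```text
clock: 8.8
eef_pos: [0.5252, 0.0314, 0.0636]
tool_rot: [0.383, 0.924, -0.001, -0.004]
ft_force: [0.2, -0.9, 0.3]
grip_width: 0.034
```

Request:
move_arm([
  [[1.0,-1.2,3.5,0,0,0,0],[1.0,-1.2,2.0,0,0,0,0],[0.5,-0.6,0,0,0,0,0],[0,0,0,0,0,0,0],[0,0,0,0,0,0,0]],
])

```text
clock: 9.3
eef_pos: [0.5517, 0.001, 0.1229]
tool_rot: [0.383, 0.924, -0.0, -0.001]
ft_force: [0.4, -0.0, -0.0]
grip_width: 0.0001
```

Run:
```python
from rec import *
delta([.5278,.0316,.055],45); shot('wrist','w6')
p,d,W=load('wrist','w6')
m=np.linalg.norm(W[...,:2]-[.528,.0316],axis=-1)
for a,b in ((0,.006),(.006,.015),(.021,.024)):
    k=W[(m>=a)&(m<b)]; print(a,len(k),np.median(k[:,2]))
k=W[(m>.005)&(m<.015)&(W[...,2]>.018)]
print(len(k),np.linalg.lstsq(np.c_[k[:,:2]-[.528,.0316],np.ones(len(k))],k[:,2],rcond=None)[0])
cv2.imwrite('pics/w6c.png',cv2.resize(p[60:300,180:460,::-1],None,fx=2.5,fy=2.5))
```

```text
pos [0.5517 0.001  0.1229] shift cm [-2.39  3.06 -6.79] rot deg [-0.04 -0.16 -0.01] w 0.0001 F [ 0.4 -0.  -0. ] t 9.3
rowtool y heading 45.01
0 180 0.026450049446263835
0.006 914 0.026277397201216107
0.021 3949 0.20081921887539317
970 [-0.0002  0.0004  0.0263]
```

View pics/w6c.png

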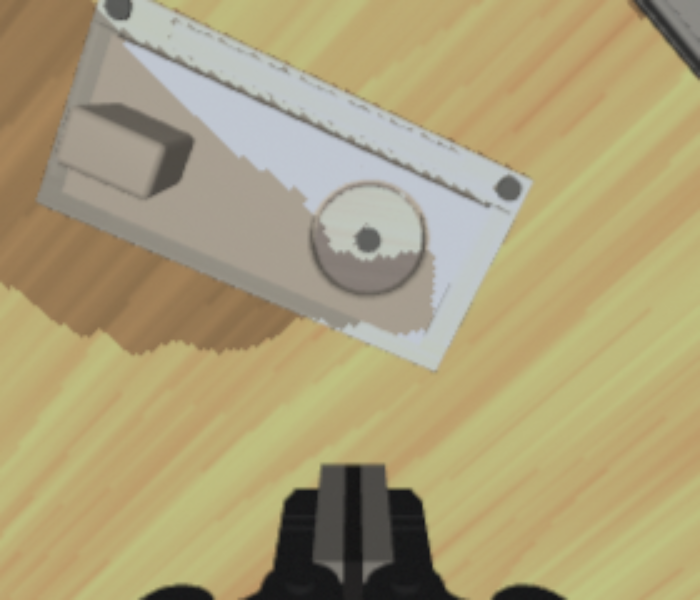

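Cropped picture: bobbin sits in the recess, concentric, and its top reads 26.3 mm, level with the block top (26.2 mm). Now to the tab.

Request:
move_arm([
  [[-2.0,0.1,0,0,0,8.2,0.5],[-2.0,0.1,0,0,0,8.2,0.5],[-2.0,0.1,0,0,0,8.2,0.5],[-2.0,0.1,0,0,0,8.2,0.5],[-1.2,0.1,0,0,0,8.2,0.5]],
])

```text
clock: 9.85
eef_pos: [0.4506, 0.0082, 0.1146]
tool_rot: [0.019, 1.0, -0.002, -0.009]
ft_force: [0.3, -0.1, -0.1]
grip_width: 0.0425
```

Request:
move_arm([
  [[0,0,0,0,0,8.2,0.5],[0,0,0,0,0,8.2,0.5],[0,0,0,0,0,8,0.5],[0,0,0,0,0,0,0.5],[0,0,0,0,0,0,0.5]],
])

```text
clock: 10.35
eef_pos: [0.4405, 0.0104, 0.1084]
tool_rot: [-0.202, 0.979, -0.003, -0.016]
ft_force: [0.3, 0.1, -0.2]
grip_width: 0.0425
```

Run:
```python
from rec import *
delta([.4592,.005,.08],111); p,d,o=shot('wrist','w7'); print(o['joint_pos'])
W=cloud('wrist',d,o)
tab=(np.linalg.norm(W[...,:2]-[.460,.0057],axis=-1)<.03)&(W[...,2]>.061)&(W[...,2]<.071)
b=W[tab]; print('tab',len(b),b.mean(0),cv2.minAreaRect((b[:,:2]*1000).astype(np.float32)))
```

```text
pos [0.4405 0.0104 0.1084] shift cm [ 1.87 -0.54 -2.84] rot deg [ 0.71 -1.73 -2.28] w 0.0425 F [ 0.3  0.1 -0.2] t 10.35
rowtool y heading 113.28
[ 0.0319  0.2459 -0.3289  1.0263 -0.012  -0.3743]
tab 837 [0.4577 0.0041 0.066 ] ((458.5517272949219, 4.51906681060791), (26.761505126953125, 15.7955961227417), 22.142555236816406)
```

View pics/w7.png

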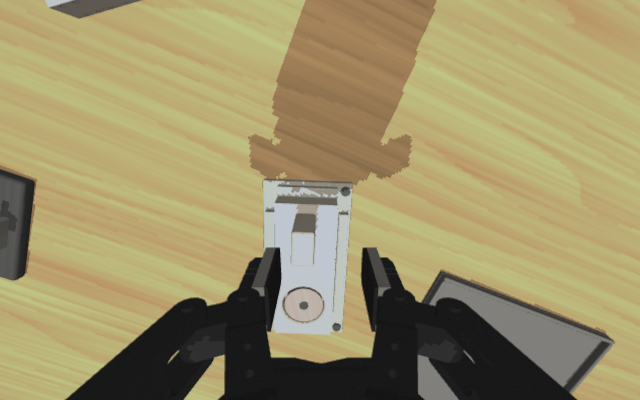

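Request:
move_arm([
  [[1.8,-0.55,0,0.7,-1.7,-2.3,0.5],[0,0,-1.0,0,0,0,0.5],[0,0,0,0,0,0,0.5],[0,0,0,0,0,0,0.5],[0,0,0,0,0,0,0.5]],
])

```text
clock: 10.9
eef_pos: [0.46, 0.0041, 0.0965]
tool_rot: [-0.178, 0.984, 0.0, 0.0]
ft_force: [-1.0, -0.7, -0.1]
grip_width: 0.0425
```

```bash
python3 -c "
from h import *
delta([.459,.0048,.08],111)"
```

```text
pos [0.46   0.0041 0.0965] shift cm [-0.1   0.07 -1.65] rot deg [-0.06  0.03  0.49] w 0.0425 F [-1.  -0.7 -0.1] t 10.9
rowtool y heading 110.51
```

Request:
move_arm([
  [[-0.1,0.07,-1.5,0,0,0.5,0.5],[0,0,-1.5,0,0,0,0.5],[0,0,-1.5,0,0,0,0.5],[0,0,-0.7,0,0,0,0.5],[0,0,0,0,0,0,0.5]],
])

```text
clock: 11.4
eef_pos: [0.46, 0.0049, 0.0442]
tool_rot: [-0.182, 0.983, 0.0, 0.002]
ft_force: [-0.6, 0.4, -1.0]
grip_width: 0.0425
```

```bash
python3 -c "
from h import *
delta([.459,.0048,.029],111); shot('wrist','w8')"
```

```text
pos [0.46   0.0049 0.0442] shift cm [-0.1  -0.01 -1.52] rot deg [-0.07  0.21  0.  ] w 0.0425 F [-0.6  0.4 -1. ] t 11.4
rowtool y heading 111.0
```

View pics/w8.png

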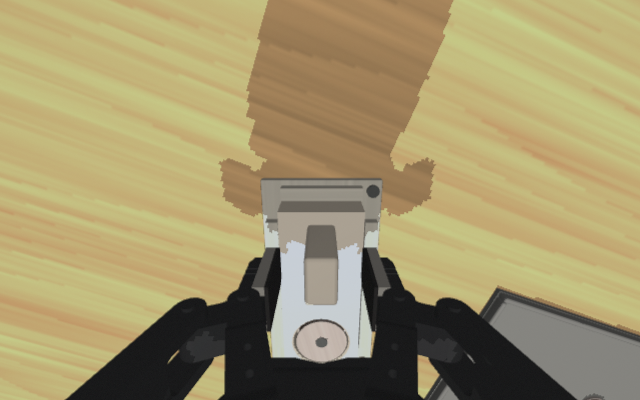

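Tab (px 321,280) is centred between the jaws; bobbin at (321,341) still seated. Descend the rest and close.

Request:
move_arm([
  [[-0.1,0,-0.8,0,0.2,0,0.5],[0,0,-0.65,0,0,0,0.5],[0,0,0,0,0,0,0.5],[0,0,0,0,0,0,0.5],[0,0,0,0,0,0,0.5]],
])

```text
clock: 11.95
eef_pos: [0.4609, 0.005, 0.0308]
tool_rot: [-0.182, 0.983, 0.0, 0.002]
ft_force: [-0.4, -0.2, 0.2]
grip_width: 0.0425
```

```bash
python3 -c "
from h import *
delta([.459,.0048,.029],111)"
```

```text
pos [0.4609 0.005  0.0308] shift cm [-0.19 -0.02 -0.18] rot deg [-0.07  0.24  0.  ] w 0.0425 F [-0.4 -0.2  0.2] t 11.95
rowtool y heading 111.0
```

Request:
move_arm([
  [[-0.2,0,-0.15,0,0.2,0,0.5],[0,0,0,0,0,0,0.0],[0,0,0,0,0,0,0.0],[0,0,0,0,0,0,0.0],[0,0,0,0,0,0,0.0]],
])

```text
clock: 12.45
eef_pos: [0.4593, 0.0049, 0.0298]
tool_rot: [-0.182, 0.983, 0.0, 0.001]
ft_force: [-0.6, 0.2, -1.0]
grip_width: 0.0153
```

Request:
move_arm([
  [[0,0,0,0,0,0,0.0],[0,0,0,0,0,0,0.0],[0,0,0.4,0,0,0,0.0],[0,0,0.8,0,0,0,0.0],[0,0,1.0,0,0,0,0.0]],
])

```text
clock: 12.95
eef_pos: [0.4567, 0.0049, 0.0512]
tool_rot: [-0.182, 0.983, 0.001, -0.002]
ft_force: [0.7, -0.6, -1.4]
grip_width: 0.0151
```

Request:
move_arm([
  [[0,0,1.5,0,0,0,0.0],[0,0,2.0,0,0,0,0.0],[0,0,2.5,0,0,0,0.0],[0,0,2.5,0,0,0,0.0],[0,0,2.5,0,0,0,0.0]],
])

```text
clock: 13.45
eef_pos: [0.4533, 0.0048, 0.1662]
tool_rot: [-0.182, 0.983, 0.001, -0.005]
ft_force: [1.0, 0.0, -2.3]
grip_width: 0.0153
```

Run:
```python
from rec import *
delta([.459,.0048,.15],111); p,d,o=shot('wrist','w9')
shot('side','s9'); shot('top','t9')
W=cloud('wrist',d,o); t=(W-o['eef_pos'])@R.from_quat(o['tool_rot']).as_matrix()
# block top plane in tool frame, z around 0
m=(abs(t[...,2]-.0)<.02)&(abs(t[...,1])<.024)&(t[...,0]<-.02)&(t[...,0]>-.13)
m2=(abs(t[...,2])<.02)&(abs(t[...,1])<.024)&(t[...,0]>.014)&(t[...,0]<.05)
for k in (t[m],t[m2]):
    print(len(k), k.min(0) if len(k) else 0,k.max(0) if len(k) else 0)
k=np.r_[t[m],t[m2]]
for _ in range(4):
    s=np.linalg.lstsq(np.c_[k[:,:2],np.ones(len(k))],k[:,2],rcond=None)[0]; r=k[:,2]-np.c_[k[:,:2],np.ones(len(k))]@s; k=k[abs(r)<.002]
print(s,len(k))
```

```text
pos [0.4533 0.0048 0.1662] shift cm [ 0.57 -0.   -1.62] rot deg [-0.05 -0.57  0.  ] w 0.0153 F [ 1.   0.  -2.3] t 13.45
rowtool y heading 110.99
1537 [-0.0773 -0.0159  0.0019] [-0.0461  0.0151  0.0178]
1987 [ 0.014  -0.024  -0.0117] [0.0209 0.024  0.02  ]
[ 0.0441 -0.0064  0.0061] 1703
```

View pics/w9.png

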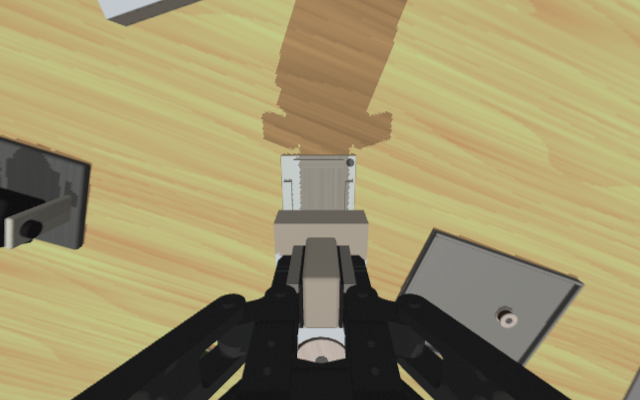

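View pics/s9.png

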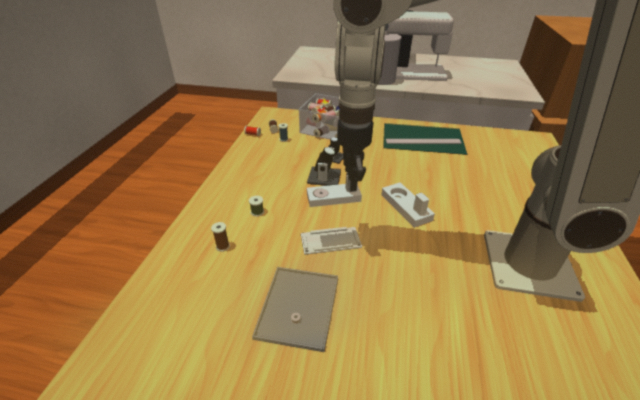

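```bash
cat > car.py <<'E'
from rec import *
def fit(name,fn,hold=None):
    """fit block-top plane + recess dir in tool frame"""
    p,d,W=load(name,fn); z=np.load(f'pics/{fn}.npz'); Rt=R.from_quat(z['rot']).as_matrix()
    t=(W-z['pos'])@Rt
    m=(abs(t[...,2]-.0)<.03)&(abs(t[...,1])<.028)&(t[...,0]<-.03)&(t[...,0]>-.12)
    k=t[m]
    if len(k)<20: print(name,'few',len(k)); return
    s=np.array([0,0,np.median(k[:,2])])
    for tol in (.012,.006,.003,.003,.003):
        r=k[:,2]-np.c_[k[:,:2],np.ones(len(k))]@s; j=k[abs(r)<tol]
        s=np.linalg.lstsq(np.c_[j[:,:2],np.ones(len(j))],j[:,2],rcond=None)[0]
    n=np.array([s[0],s[1],-1]); n/=np.linalg.norm(n)
    print(name,fn,len(j),'plane tool z=a x+b y+c',s,'carrier up world',Rt@n,'xrange',j[:,0].min(),j[:,0].max(),'y',j[:,1].min(),j[:,1].max())
    return s,Rt@n
E
python3 -c "
from car import *
fit('top','t9');fit('side','s9');fit('wrist','w9')
z=np.load('pics/t9.npz');print(R.from_quat(z['rot']).as_matrix()[:,2])"
```

```text
top few 0
side s9 433 plane tool z=a x+b y+c [-0.0062  0.0115  0.0043] carrier up world [0.0037 0.012  0.9999] xrange -0.10367550673745991 -0.030100638415932676 y -0.027892992336965128 0.02564548092029885
wrist w9 1476 plane tool z=a x+b y+c [-0.0016 -0.0016  0.0033] carrier up world [ 0.012  -0.0018  0.9999] xrange -0.07500690598007802 -0.04606162561013787 y -0.0146646494297787 0.014721479106260562
[-0.0014  0.0009 -1.    ]
```

Request:
move_arm([
  [[2.2,-2.4,2.0,0,0,0,0.0],[2.4,-2.6,2.0,0,0,0,0.0],[2.4,-2.6,2.0,0,0,0,0.0],[2.4,-2.6,2.0,0,0,0,0.0],[1.5,-1.6,0,0,0,0,0.0]],
])

```text
clock: 14.1
eef_pos: [0.5577, -0.1143, 0.2413]
tool_rot: [-0.185, 0.983, 0.004, -0.012]
ft_force: [0.7, 0.5, -2.1]
grip_width: 0.0152
```

```bash
cat > lens.py <<'E'
from car import *
def lens(name,fn):
    p,d,W=load(name,fn)
    D=np.linalg.norm(W-np.array([.557,-.265,.105]),axis=-1)
    m=(D<.028)&(p.min(-1)>100)
    print(name,m.sum())
    if m.sum()<10: return
    m=m.astype(np.uint8); n,l,s,_=cv2.connectedComponentsWithStats(m); m=l==1+np.argmax(s[1:,4]); print(s[1:])
    w=W[m]
    for tol in (.006,.003,.003):
        c0=w.mean(0);n=np.linalg.svd(w-c0)[2][2];n*=np.sign(n[2]);r=(w-c0)@n; w=w[abs(r)<tol]
    e1=np.cross(n,[0,1,0]);e1/=np.linalg.norm(e1);e2=np.cross(n,e1)
    q=np.c_[(w-c0)@e1,(w-c0)@e2]; c,rad=cv2.minEnclosingCircle((q*1000).astype(np.float32))
    print(len(w),'mean',c0,'circ',c0+e1*c[0]/1000+e2*c[1]/1000,'r',rad,'n',n,np.arccos(n[2]),r.std())
E
python3 - <<'E'
from lens import *
lens('top','top0');lens('side','side0')
delta([.57,-.12,.25],111); p,d,o=shot('wrist','w10'); lens('wrist','w10'); fit('wrist','w10')
E
```

```text
top 184
[[417 195  16  15 184]]
181 mean [ 0.5571 -0.2645  0.1056] circ [ 0.5572 -0.2643  0.1056] r 16.284976959228516 n [-0.3428 -0.0175  0.9393] 0.350352257757111 0.0012473938219626428
side 49
[[325 147   9   7  49]]
47 mean [ 0.5564 -0.2661  0.1045] circ [ 0.5576 -0.2659  0.1049] r 17.652027130126953 n [-0.3384 -0.0784  0.9377] 0.354728856814422 0.0010560365983945654
pos [ 0.5577 -0.1143  0.2413] shift cm [ 1.23 -0.57  0.87] rot deg [-0.19 -1.38 -0.35] w 0.0152 F [ 0.7  0.5 -2.1] t 14.1
rowtool y heading 111.35
wrist 1081
[[ 151  115    1    1    1]
 [ 145  114   38   36 1078]
 [ 145  122    1    1    1]
 [ 144  126    1    1    1]]
1078 mean [ 0.5572 -0.2647  0.1054] circ [ 0.5571 -0.2651  0.1053] r 16.625673294067383 n [-0.3373 -0.0229  0.9411] 0.34487011230167436 0.0007961407965213922
wrist w10 1409 plane tool z=a x+b y+c [-0.0009 -0.      0.0035] carrier up world [ 0.0249 -0.0029  0.9997] xrange -0.07500594907411309 -0.04544052206234329 y -0.01465360343271881 0.01474012778798123
```

View pics/w10.png

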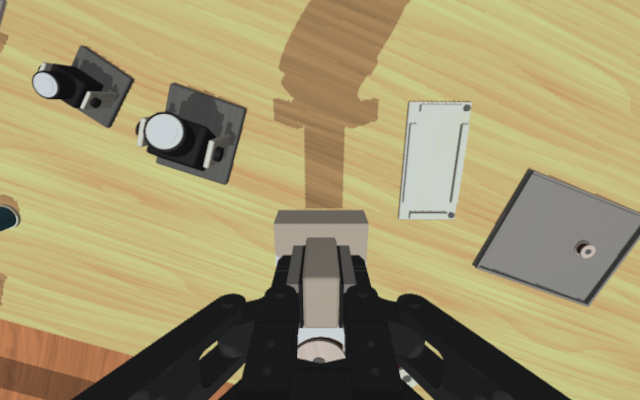

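```bash
cat > tgt.py <<'E'
from lens import *
L=np.array([.5572,-.2648,.1054]); a=np.array([-.338,-.023,.941]); a/=np.linalg.norm(a)
def tcp(dist,h=21,off=(-.074,0,.0117)):
    z=-a; psi=np.radians(h+90); y=np.array([np.cos(psi),np.sin(psi),0]); y-=z*(y@z); y/=np.linalg.norm(y)
    M=np.stack([np.cross(y,z),y,z],1); return L+dist*a-M@np.array(off)
def go(dist,h=21): delta(tcp(dist,h),h+90,a)
def err():
    o=bot.get_obs(); M=R.from_quat(o['tool_rot']).as_matrix(); b=o['eef_pos']+M@[-.074,0,.0117]-L
    print('axial',b@a,'lateral',b-a*(b@a),np.linalg.norm(b-a*(b@a)),'ang',np.arccos(-M[:,2]@a),o['joint_pos'].round(3))
E
python3 -c "
from tgt import *
go(.16);print(tcp(.16),tcp(.1));err()"
```

```text
pos [ 0.5588 -0.1163  0.239 ] shift cm [-12.49 -17.75   0.39] rot deg [  1.44 -21.18  -1.23] w 0.0151 F [ 4.2 -2.2 -1.9] t 14.15
rowtool y heading 111.24
[ 0.4338 -0.2938  0.2429] [ 0.4541 -0.2924  0.1864]
axial 0.08536030181538899 lateral [0.0991 0.1773 0.0399] 0.2069642391251666 ang 0.3706557603070997 [-0.203  0.401  0.25   1.445 -0.003 -0.574]
```

Request:
move_arm([
  [[-2.0,-2.0,1.5,0.2,-3.5,-0.2,0.0],[-2.1,-2.8,1.0,0.2,-3.5,-0.2,0.0],[-2.1,-2.8,0,0.2,-3.5,-0.2,0.0],[-2.1,-2.8,0,0.2,-3.5,-0.2,0.0],[-2.1,-2.8,0,0.2,-3.5,-0.2,0.0]],
])

```text
clock: 14.65
eef_pos: [0.4524, -0.2481, 0.2501]
tool_rot: [-0.178, 0.975, -0.012, 0.135]
ft_force: [0.9, -0.3, -2.3]
grip_width: 0.0157
```

```bash
python3 -c "
from tgt import *
go(.16);err()"
```

```text
pos [ 0.4524 -0.2481  0.2501] shift cm [-1.86 -4.57 -0.72] rot deg [ 0.14 -4.21 -0.72] w 0.0157 F [ 0.9 -0.3 -2.3] t 14.65
rowtool y heading 110.19
axial 0.15444721188846566 lateral [0.0171 0.0465 0.0073] 0.05010643175825732 ang 0.07370437494300643 [-0.603  0.098 -0.154  1.107  0.173 -0.946]
```

Request:
move_arm([
  [[-0.9,-2.0,0,0,-2.0,-0.4,0.0],[-0.9,-2.0,-0.3,0,-2.0,-0.3,0.0],[0,-0.5,-0.4,0,0,0,0.0],[0,0,0,0,0,0,0.0],[0,0,0,0,0,0,0.0]],
])

```text
clock: 15.15
eef_pos: [0.424, -0.2934, 0.2339]
tool_rot: [-0.166, 0.972, -0.015, 0.164]
ft_force: [-0.1, -0.1, -1.7]
grip_width: 0.0152
```

```bash
python3 -c "
from tgt import *
go(.1);err()
shot('wrist','w11');fit('wrist','w11')
shot('side','s11');fit('side','s11')
shot('top','t11');fit('top','t11')"
```

```text
pos [ 0.424  -0.2934  0.2339] shift cm [ 3.01  0.1  -4.75] rot deg [-0.38 -0.85  0.53] w 0.0152 F [-0.1 -0.1 -1.7] t 15.15
rowtool y heading 108.66
axial 0.15393207513072657 lateral [-0.0114 -0.0005 -0.0041] 0.012161793368765805 ang 0.01489950581018636 [-0.747  0.093 -0.219  1.031  0.242 -1.058]
wrist w11 1535 plane tool z=a x+b y+c [-0.0029  0.0012  0.0032] carrier up world [-0.322  -0.024   0.9464] xrange -0.07521395086399701 -0.045448135899063984 y -0.014672032190332434 0.014736102333249129
side s11 230 plane tool z=a x+b y+c [-0.0077  0.0264  0.0044] carrier up world [-0.3255  0.0011  0.9455] xrange -0.10392501683517336 -0.030166929472887325 y -0.027765905588017045 0.026671102960572183
top t11 1272 plane tool z=a x+b y+c [-0.0035  0.003   0.0032] carrier up world [-0.3227 -0.022   0.9463] xrange -0.10577050140814763 -0.030092521288766744 y -0.024882141102944223 0.025930453134430383
```

View pics/s11.png

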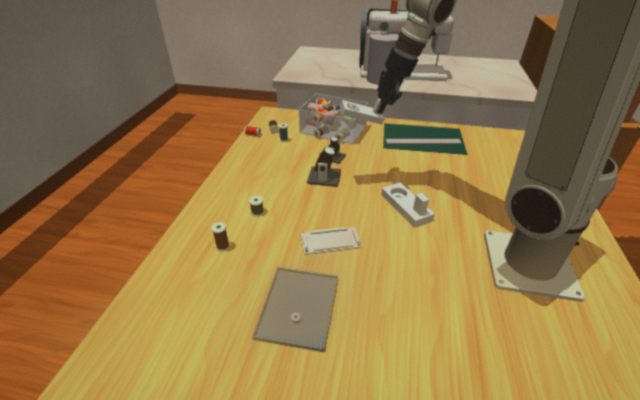

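View pics/t11.png

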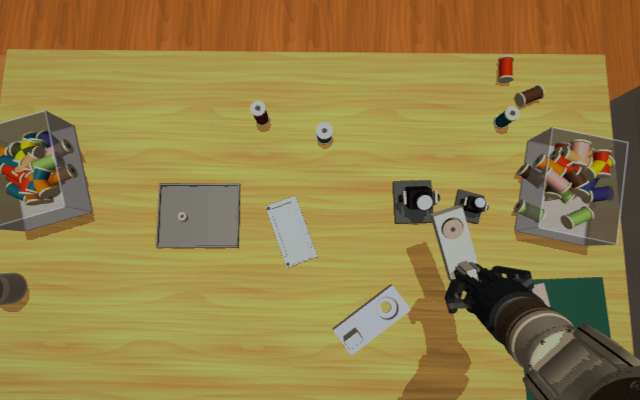

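Request:
move_arm([
  [[1.0,0,-1.5,-0.4,-0.8,0.5,0.0],[1.0,0,-1.5,0,0,0,0.0],[0.7,0,-1.2,0,0,0,0.0],[0,0,0,0,0,0,0.0],[0,0,0,0,0,0,0.0]],
])

```text
clock: 15.8
eef_pos: [0.457, -0.2904, 0.1938]
tool_rot: [-0.176, 0.969, -0.02, 0.173]
ft_force: [1.0, 0.4, -2.0]
grip_width: 0.0153
```

```bash
python3 -c "
from tgt import *
go(.1);err()"
```

```text
pos [ 0.457  -0.2904  0.1938] shift cm [-0.28 -0.21 -0.73] rot deg [ 0.25  0.23 -0.56] w 0.0153 F [ 1.   0.4 -2. ] t 15.8
rowtool y heading 109.68
axial 0.10614792413444767 lateral [0.0046 0.0029 0.0017] 0.005736830510325595 ang 0.003925160802719009 [-0.699  0.152 -0.265  0.896  0.239 -1.029]
```

Request:
move_arm([
  [[-0.25,-0.2,-0.6,0,0,0,0.0],[0,0,0,0,0,0,0.0],[0,0,0,0,0,0,0.0],[0,0,0,0,0,0,0.0],[0,0,0,0,0,0,0.0]],
])

```text
clock: 16.3
eef_pos: [0.4548, -0.2931, 0.19]
tool_rot: [-0.177, 0.969, -0.021, 0.174]
ft_force: [-0.5, 0.4, -2.4]
grip_width: 0.0154
```

Run:
```python
from tgt import *
go(.1);err()
p,d,o=shot('top','t12');fit('top','t12'); shot('wrist','w12'); fit('wrist','w12'); shot('side','s12')
W=cloud('top',d,o)
# bobbin reddish-brown vs white: list
B=L+.108*a
i,M=T('top',o); q=np.linalg.inv(M)@np.r_[B,1]; f=200/np.tan(np.radians(i['vfov'])/2); u,v=i['cx']+f*q[0]/q[2],i['cy']+f*q[1]/q[2]; print('expected px of bobbin top',u,v)
u,v=int(u),int(v)
cv2.imwrite('pics/t12c.png',cv2.resize(p[v-50:v+50,u-60:u+60,::-1],None,fx=5,fy=5,interpolation=cv2.INTER_NEAREST))
t=(W[v-3:v+4,u-3:u+4]-L); print('axial of bobbin top',np.nanmedian(t@a))
```

```text
pos [ 0.4548 -0.2931  0.19  ] shift cm [-0.07  0.06 -0.36] rot deg [ 0.39  0.39 -0.57] w 0.0154 F [-0.5  0.4 -2.4] t 16.3
rowtool y heading 109.68
axial 0.10350460118724523 lateral [0.0015 0.0002 0.0006] 0.0016500599561985521 ang 0.007289195619560966 [-0.707  0.153 -0.275  0.883  0.241 -1.036]
top t12 1100 plane tool z=a x+b y+c [-0.0023  0.0028  0.0033] carrier up world [-0.3431 -0.0165  0.9391] xrange -0.10568831013084085 -0.03006200115031737 y -0.02486766352085705 0.026102002632163255
wrist w12 1535 plane tool z=a x+b y+c [-0.0016  0.0014  0.0032] carrier up world [-0.3433 -0.018   0.9391] xrange -0.07571753506787399 -0.04626001281228645 y -0.014653894612240773 0.01470652213522063
expected px of bobbin top 441.8092958196056 214.23009917557306
axial of bobbin top 0.1116932333521991
```

View pics/t12c.png

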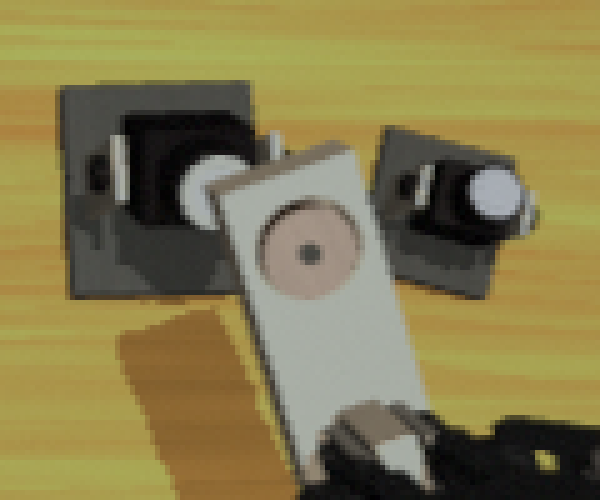

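Crop: bobbin centre at top px (443,214.5), 1 px from the predicted (441.8,214.2); flush in the carrier. A last 3 mm trim.

Request:
move_arm([
  [[-0.05,0.1,-0.35,0,0,0,0.0],[0,0,0,0,0,0,0.0],[0,0,0,0,0,0,0.0],[0,0,0,0,0,0,0.0],[0,0,0,0,0,0,0.0]],
])

```text
clock: 16.95
eef_pos: [0.4541, -0.2918, 0.1858]
tool_rot: [-0.177, 0.969, -0.021, 0.174]
ft_force: [0.1, 0.2, -2.6]
grip_width: 0.0153
```

Request:
move_arm([
  [[0,0,0,0,0,0,0.0],[0,0,0,0,0,0,0.0],[0,0,0,0,0,0,0.0],[0,0,0,0,0,0,0.0],[0,0,0,0,0,0,0.0]],
])

```text
clock: 17.45
eef_pos: [0.4543, -0.2918, 0.1859]
tool_rot: [-0.177, 0.969, -0.021, 0.174]
ft_force: [-0.5, -0.5, -2.0]
grip_width: 0.0154
```

Run:
```python
from tgt import *
err()
p,d,o=shot('top','t13');fit('top','t13'); err(); print(o['joint_vel'])
```

```text
axial 0.09983785937558555 lateral [-0.0003  0.0014 -0.0001] 0.0014306018127782998 ang 0.006804088268722412 [-0.705  0.155 -0.285  0.873  0.241 -1.035]
top t13 1090 plane tool z=a x+b y+c [-0.003  -0.0001  0.0032] carrier up world [-0.3412 -0.0194  0.9398] xrange -0.10595185832141071 -0.030002896838714644 y -0.02458448129963573 0.025960225104416385
axial 0.09986014867640888 lateral [-0.0002  0.0013 -0.    ] 0.0013615441372045452 ang 0.006919609909523378 [-0.705  0.155 -0.285  0.872  0.241 -1.035]
[-0.001  -0.0014  0.      0.0001  0.0004  0.0003]
```

```bash
python3 -c "
from workcell import bot
print(bot.job_done())"
```

```text
the job is handed in; nothing more can be done
None
```

I handed the job in at about 17.5 s. The carrier, with the large bobbin in it, was held still in front of the larger camera. `job_done()` gives no verdict, so what follows is from my own checks.

- **Seating:** I lowered the bobbin part-way into the recess and released it. It dropped fully home on its own, so I did not press it. Its top read 26.3 mm against 26.2 mm for the block top, with no measurable tilt.
- **Lift:** I gripped the carrier by its tab and lifted it out. The wrist and side depth images showed no noticeable tilt or slip in the grip.
- **Final pose:** The bobbin's centre worked out at 99.9 mm from the lens and 1.4 mm off its axis, from the arm's pose and the grip geometry. The carrier was within about 0.01 rad of square to the lens, and the arm was still. The carrier's weight was all that showed at the wrist, and the grip width was steady at 15 mm.
- **Disagreements between measurements:**
  - The side camera put the lens axis about 0.06 rad away from the wrist and top fits. It saw few pixels there, so I used the wrist fit.
  - Shortly before the last trim, the top image showed the bobbin about 1 pixel (roughly 1.5 mm) from its predicted position, which is within tolerance.
- **Other objects:** I never touched the small bobbin, the spools or the camera, and the last full pictures show them where they were.

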